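# Fetch the sieve basket out of the brush-washing tank with the hook rod

### The job

Take the hook rod from its stand and use it, not the hand, to hook the sieve basket by its handle, lift it up out of the deep, narrow, dry brush-washing tank and set it down flat in the drip tray. Then unhook and hang the rod back in its stand as it was. The tank and the sieve are thin, so feel for them gently with the rod rather than pushing on them, and leave the bottle, the flask and the dinosaur where they stand.

Things in the scene. Friction and masses are not known exactly. Their poses are not given: they have to be found in the camera images.
- rod: Hook rod, 0.2 kg, hanging upright in the stand by its round steel collar (34 mm across, 5 mm thick). Origin: centre of the collar's underside; z up through the handle. Below the collar a steel tube, 10 mm thick and 60 mm long, then a telescopic 6 mm wire ending in a J hook that opens upward; its foot points along the rod's +x.
- stand: Fixed stand: base plate on the table (120 x 100 x 10 mm), a post 52 mm to +x of the origin, and a flat steel fork 50 mm wide, 6 mm thick, top 165 mm above the table; nothing higher. Origin on the table under the rod's hanging place. The rod's collar lies on the fork, its tube in the slot, rod x along stand x.
- tank: Fixed, open-topped, upright tank of clear plastic, 130 mm high; inside 80 mm along x and 70 mm along y, walls 4 mm (a 4 mm white band outside at the rim). Origin: centre of its underside on the table. Two rubber-mounted ledges along the y walls, 10 mm deep, tops 28 mm above the table, carry the basket; they give about 1.7 mm per 10 N, at most 5 mm.
- basket: Steel sieve basket, loose, 0.14 to 0.28 kg, hanging by its rim on the tank's ledges with a few mm of play, axes about parallel to the tank's. Origin: centre of its underside. Closed box 50 x 44 x 18 mm under a flat perforated plate and rim, 72 (x) x 62 (y) mm, 4 mm thick, top face 22 mm above the origin. A rigid wire handle stands over its middle.
- bail (a point): Middle of the handle's level bar, 48 mm above the basket's origin. Bar: 5 mm wire along the basket's y, 38 mm long, with 23.5 mm free between it and the plate below.
- tray: Fixed aluminium drip tray on the table, open top, 170 (x) x 150 (y) x 12 mm, walls and floor 4 mm thick. Origin: centre of its underside.
- paint: Bystander: white paint bottle, 56 mm diameter, 160 mm high, loose. Origin: centre of its underside.
- flask: Bystander: steel flask with black cap, 68 mm diameter, 190 mm high, loose. Origin: centre of its underside.
- dino: Bystander: grey model dinosaur, about 180 mm long and 90 mm high, loose. Origin: under the middle of its body, on the table.
- rod_handle (a point): On the rod's axis, 32.5 mm above the collar's underside: middle of the square wooden handle (22 x 22 mm, from 5 to 60 mm above the rod's origin, sides along rod x and y), to be gripped.
- rod_tube_end (a point): Lower end of the rod's tube, 60 mm below the collar. The hook's lowest point is 44 mm below this with the wire pushed in, up to 84 mm with it drawn out: how far it is drawn out is NOT measured and differs each time. Slide stiff: stays up to about 45 N. Hook: foot 6 mm thick, upturned tip 18 mm to +x of the rod axis, its top 18 mm above the lowest point, free gap 12 mm.
- fork_mouth (a point): Open front end of the fork's slot, at the fork's top face, 25 mm to -x of the hanging place (towards the robot). The slot is 14 mm wide and ends 12 mm to +x of the hanging place. Raise the rod a few mm and draw it out to -x; it goes back the same way.
Mind the look-alikes: they are no part of the job. What is shaped like the stand but blue, pink or red is not meant.

How it is judged:
By the outcome, as a careful person would: the job done as asked, in the order asked, and still so for the second after the job is handed in, with the robot touching nothing.
It also fails if it takes over 72 s, if anything falls off the work surface, if the arm or the gripper's body presses on something with over 40 N, if the wrist force passes 120 N, or if a joint passes its speed limit or range.

### The arm

A 6-joint arm with a two-finger parallel gripper is mounted at the origin on the work surface. World frame = base frame: x ahead of the robot, y to its left, z up, the work surface at z = 0. Lengths are in m, angles in degrees, forces in N, time in s.
With the tool pointing down it reaches from about 0.4 to 0.825 m from the base axis. Payload 7 kg.
Tool frame: the origin (TCP) lies midway between the tips of the shut fingers; the grasp point (between the pads) lies r.grip_depth behind it (r.grip_depth is the distance from the TCP to the grasp point, in m); z points along the fingers, y is the line along which they close (so a half turn about z gives the same grasp; the last joint's range is limited). The gripper opens to 88 mm and grips with 3 to 60 N. Pads are 19 mm wide; open, the fingers measure 130 mm over their backs; the gripper's body (78 mm by 193 mm) begins 47 mm behind the grasp point.
Start: joints at [-50.013, 20.546, 0.682, 0, -70.136, -16.507], TCP at [0.269, -0.619, 0.227] pointing down, gripper open.
Joint ranges: [-176.03, 176.03], [-82.01, 121.73], [-58.28, 71.71], [-173.87, 95.51], [-174.79, -0.11], [-173.66, 173.66]. Speed limits (degrees/s): [136.94, 136.94, 172.46, 180, 180, 180].

### API

Orientations are given as [roll, pitch, yaw] about the fixed x, y, z axes, in that order (R = Rz(yaw) Ry(pitch) Rx(roll)).
In Python, from plant import r gives the robot as it stands.
- The arm moves only by the shell command python3 -m pendant 'ROWS' [OPENING] [FORCE]. ROWS is a JSON list of rows, 1 to 12 of them, each of 6 numbers: dx, dy, dz in m, then a rotation vector rx, ry, rz in degrees; each row is the pose to reach, as a shift and turn from the pose commanded when the command began, along the tool's axes at that moment; what a row does not reach only later rows make up. A row lasts 1/12 s, in which the tool goes at most 0.0417 m and 7.16 degrees, less where a joint would pass 70% of its speed; a pose out of reach is approached as far as the arm can. OPENING is the finger opening in m, set as the command begins (- or left out keeps the last). The fingers move at their own pace and stop on an object; FORCE is the grip in N (left out, the last holds). Time passes only in rows, so rows that do not move let the fingers close. It prints the time, the measured TCP pose, the force, the opening and the grip force at its end.
- r.get_state(): the state, without advancing time (a new reading comes with each control period).
- r.capture(name): name is "scene" or "top"; returns a dict with "frame" (384x512x3 uint8, red, green, blue), "z_map" (384x512 float32, m along the optical axis (not along the pixel's ray), 0 where there is no reading), "fx", "fy", "cx", "cy" (pixels), "D" ([k1, k2, p1, p2, k3] as OpenCV has them; the pictures are not rectified), "cam_to_world" (4x4, takes a point from camera to world coordinates). Camera axes: x right, y down, z forward; pixel columns grow to the right and rows downward; lengths in m; the calibration is good to about 2 mm. A picture is of the moment at which its call begins.
- r.close_job(): hands the job in; it is judged then, once.
The state is a dict: "time_s": time; "joints": joint angles; "qd": joint speeds; "joint_torque": joint torques, N m; "tcp_pos": TCP position; "eef_rot": TCP orientation; "contact_force": force on the tool from outside, world axes, zero at the start; "moment": the same for the moment, N m; "gripper_width": finger opening in m; "gripper_force": force on a finger pad.
Only numpy, scipy, OpenCV 4.12 (cv2) and the standard library are available. Lean on these libraries where they do the work, as an engineer would, in place of code of your own. Each camera call takes 0.05 s, during which the arm holds its last target. There are 200 camera calls.

## Working session

There is one attempt and no reset: what is moved stays moved. The work goes in short steps, Python scripts to look and compute and a shell command to move; the robot and the scene stay as the last step left them, time stands still between calls to the robot, and variables do not carry over. Pictures are saved under pics/ and viewed, at most 10 in all, crops included, and the job is handed in when it is done.

```bash
ls; mkdir -p pics; cat > h.py <<'E'
import numpy as np,cv2
from plant import r
def cap(n):
    c=r.capture(n); c['K']=np.array([[c['fx'],0,c['cx']],[0,c['fy'],c['cy']],[0,0,1.]]); c['D']=np.array(c['D'],float); c['T']=np.array(c['cam_to_world']); return c
def ray(c,u,v):
    p=cv2.undistortPoints(np.array([[[u,v]]],float),c['K'],c['D'])[0,0]
    return c['T'][:3,3],c['T'][:3,:3]@np.array([p[0],p[1],1.])
def plane(c,u,v,z):
    o,d=ray(c,u,v); return o+d*(z-o[2])/d[2]
def depth(c,u,v):
    o,d=ray(c,u,v); return o+d*c['z_map'][int(v),int(u)]
def tri(c1,p1,c2,p2):
    o1,d1=ray(c1,*p1);o2,d2=ray(c2,*p2)
    s=np.linalg.lstsq(np.array([d1,-d2]).T,o2-o1,rcond=None)[0]
    a,b=o1+d1*s[0],o2+d2*s[1]; return (a+b)/2,np.linalg.norm(a-b)
def proj(c,P):
    M=np.linalg.inv(c['T']); rv=cv2.Rodrigues(M[:3,:3])[0]
    return cv2.projectPoints(np.array(P,float).reshape(-1,3),rv,M[:3,3],c['K'],c['D'])[0][:,0]
E
python3 - <<'E'
from h import *
import pickle
d={}
for n in('scene','top'):
    c=cap(n);d[n]=c;print(n,c['T'].round(3).tolist(),c['fx'])
    cv2.imwrite(f'pics/{n}0.png',cv2.resize(c['frame'][:,:,::-1],(800,600)))
pickle.dump(d,open('d0.pkl','wb'))
print(r.get_state(),r.grip_depth)
E
```

```text
pics
scene [[-0.058, 0.781, -0.621, 1.119], [0.998, 0.041, -0.042, 0.097], [-0.007, -0.623, -0.782, 0.88], [0.0, 0.0, 0.0, 1.0]] 385.6630028093842
top [[-0.02, -0.999, 0.049, 0.469], [-1.0, 0.022, 0.023, 0.049], [-0.024, -0.048, -0.999, 1.136], [0.0, 0.0, 0.0, 1.0]] 379.2019088208529
{'time_s': 0.1, 'joints': array([-5.00120252e+01,  2.05898660e+01,  6.39753680e-01, -1.83787959e-02,
       -7.01352873e+01, -1.65076393e+01]), 'qd': array([-0.0078059 , -0.07072467,  0.14248639,  0.06862587, -0.03750534,
        0.07989123]), 'joint_torque': array([-1.32976253e-03, -5.84163773e+01,  2.93752724e+01,  7.01558366e+00,
        1.01398284e-02, -7.85833572e-05]), 'tcp_pos': array([ 0.26876161, -0.61871917,  0.22569129]), 'eef_rot': array([ 1.79913211e+02, -7.70217516e-03, -1.56525917e+02]), 'contact_force': array([0.46408739, 0.591084  , 0.22977734]), 'moment': array([-0.00294134, -0.05338292, -0.00776713]), 'gripper_force': 0.0, 'gripper_width': 0.08749615003840501} 0.0188
```

View pics/scene0.png

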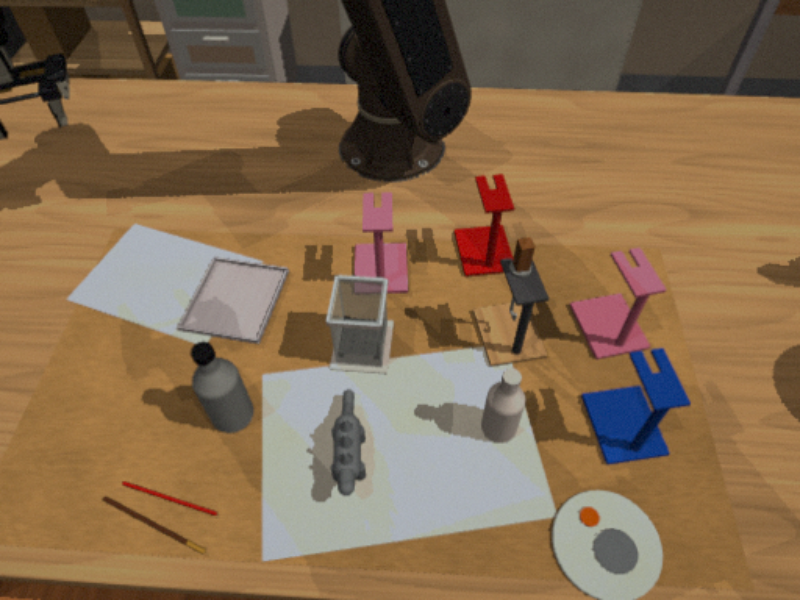

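View pics/top0.png

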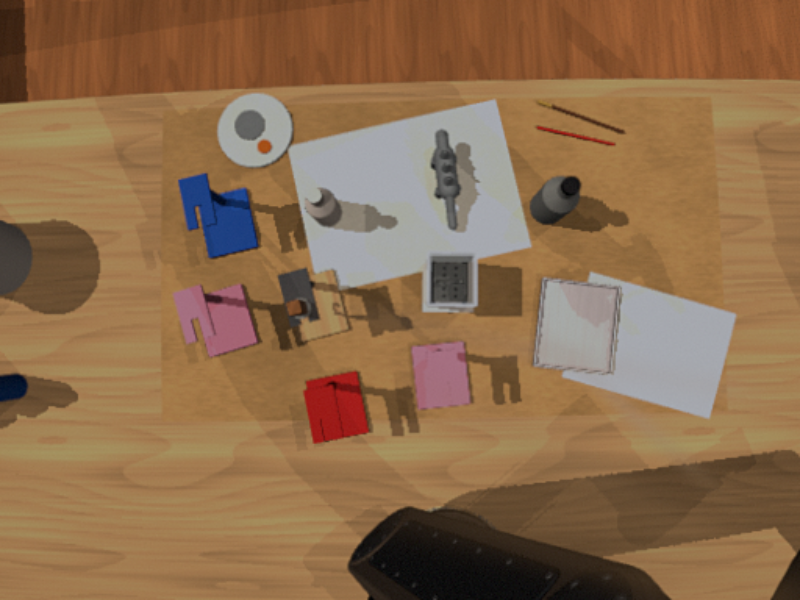

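Scene: the real stand, with a black fork and the brown rod handle, is at (523,265). The tank is at (360,320) and the tray at (235,300). Top: handle (297,308), tank rim (450,282), tray (578,325). The pink, red and blue stands are look-alikes.

```bash
python3 - <<'E'
from h import *
import pickle
d=pickle.load(open('d0.pkl','rb'))
def crop(n,u0,v0,w,h,s=1):
    f=d[n]['frame'][v0:v0+h,u0:u0+w,::-1]
    return cv2.resize(f,(400,300),interpolation=cv2.INTER_CUBIC)
# 512-scale; each 80x60 => x5
a=crop('scene',300,148,80,60);b=crop('scene',195,170,80,60)
c=crop('top',165,165,80,60);e=crop('top',250,150,80,60)
cv2.imwrite('pics/crops.png',np.vstack([np.hstack([a,b]),np.hstack([c,e])]))
E
```

```text
(no output)
```

View pics/crops.png

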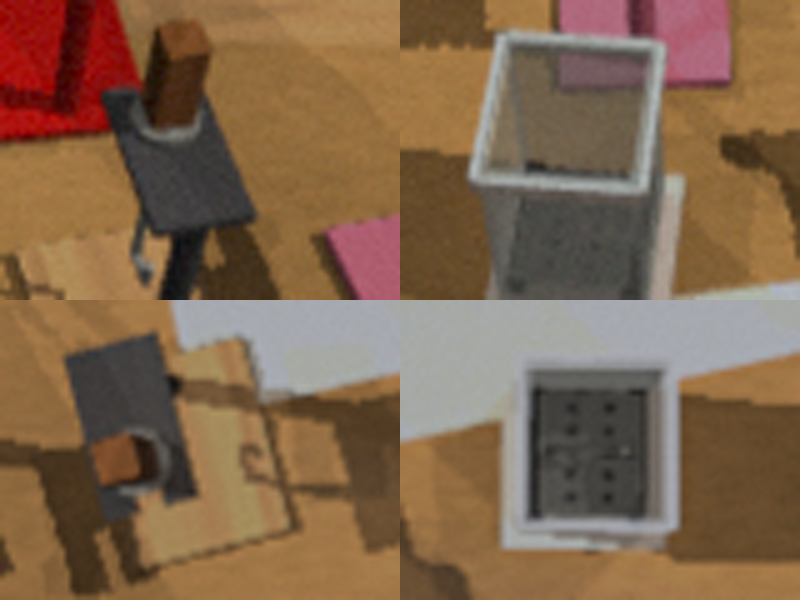

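The crops show the fork corners, the handle's top face, the rim corners, and the bail bar running horizontally (along y) at top crop (590,455).

```bash
python3 - <<'E'
from h import *
import pickle
d=pickle.load(open('d0.pkl','rb'));S,T=d['scene'],d['top']
np.set_printoptions(precision=4,suppress=True)
sc=lambda u0,v0,p,ox=0,oy=0:((p[0]-ox)/5+u0-.4,(p[1]-oy)/5+v0-.4)
def go(name,ps,pt,z):
    Q=[]
    for a,b in zip(ps,pt):
        P,e=tri(S,a,T,b);Q.append(P);print(name,P,round(e,4),'S@z',plane(S,*a,z)[:2],'T@z',plane(T,*b,z)[:2])
    A=np.array([plane(S,*a,z) for a in ps]);B=np.array([plane(T,*b,z) for b in pt])
    print(' mean tri',np.mean(Q,0),'planes',A.mean(0)[:2],B.mean(0)[:2])
    if len(ps)==4:
        for X in(A,B,np.array(Q)):
            e1=(X[2]+X[3]-X[0]-X[1])/2;e2=(X[1]+X[2]-X[0]-X[3])/2
            print('  yaw x-edge',np.degrees(np.arctan2(e1[1],e1[0])),'y-edge',np.degrees(np.arctan2(-e2[0],e2[1])),'len',np.linalg.norm(e1),np.linalg.norm(e2))
# order: (-x,-y),(-x,+y),(+x,+y),(+x,-y)
go('fork',[sc(300,148,p) for p in[(103,93),(205,90),(255,217),(148,230)]],[sc(165,165,p,0,300) for p in[(198,495),(105,520),(65,355),(157,335)]],.165)
go('htop',[sc(300,148,(182,31))],[sc(165,165,(117,460),0,300)],.225)
go('rim',[sc(195,170,p,400,0) for p in[(497,32),(665,42),(648,190),(470,182)]],[sc(250,150,p,400,300) for p in[(680,530),(515,532),(517,360),(680,360)]],.13)
f=.64
go('tray',[(p[0]*f-.2,p[1]*f-.2) for p in[(216,259),(287,267),(260,340),(180,331)]],[(p[0]*f-.2,p[1]*f-.2) for p in[(614,373),(535,366),(541,278),(620,285)]],.012)
print('plate',[plane(T,*sc(250,150,p,400,300),.052)[:2] for p in[(645,515),(533,515),(533,390),(650,390)]])
print('bar ends',[plane(T,*sc(250,150,p,400,300),.08)[:2] for p in[(545,455),(635,455)]])
# depth cues
def cl(c,zlo,zhi,x0,x1,y0,y1):
    v,u=np.mgrid[0:384:1,0:512:1];uv=np.stack([u.ravel(),v.ravel()],1).astype(float)
    p=cv2.undistortPoints(uv[:,None],c['K'],c['D'])[:,0];z=c['z_map'].ravel()
    X=np.c_[p*z[:,None],z]@c['T'][:3,:3].T+c['T'][:3,3]
    m=(z>0)&(X[:,2]>zlo)&(X[:,2]<zhi)&(X[:,0]>x0)&(X[:,0]<x1)&(X[:,1]>y0)&(X[:,1]<y1)
    return X[m]
F=cl(T,.155,.172,.4,.6,.2,.4)
for n,c in(('T',T),('S',S)):
  for nm,a in(('fork',(.155,.169,.4,.65,.15,.4)),('htop',(.215,.235,.4,.65,.15,.4)),('rim',(.122,.135,.45,.65,-.05,.15)),('plate',(.044,.06,.47,.61,-.02,.12)),('bar',(.07,.09,.47,.61,-.02,.12))):
    X=cl(c,*a)
    if len(X): print(n,nm,len(X),X.mean(0),X.min(0),X.max(0))
E
```

```text
fork [0.4827 0.209  0.1641] 0.0011 S@z [0.4835 0.2094] T@z [0.4827 0.2083]
fork [0.4708 0.2603 0.1557] 0.0029 S@z [0.4788 0.2597] T@z [0.4708 0.2568]
fork [0.5567 0.2771 0.1644] 0.0002 S@z [0.5572 0.2771] T@z [0.5566 0.2768]
fork [0.566  0.2279 0.1633] 0.0019 S@z [0.5675 0.2267] T@z [0.5659 0.2286]
 mean tri [0.519  0.2436 0.1619] planes [0.5217 0.2432] [0.519  0.2426]
  yaw x-edge 12.03318097966516 y-edge 8.430558555784765 len 0.08299675034606958 0.05091134468233172
  yaw x-edge 13.390506909610039 y-edge 12.345618353879008 len 0.08686740938946245 0.04953845692085662
  yaw x-edge 11.914986055140773 y-edge 11.940562583650975 len 0.08654343936637737 0.05148431238664507
htop [0.4995 0.2373 0.2281] 0.0004 S@z [0.4965 0.2382] T@z [0.4996 0.2378]
 mean tri [0.4995 0.2373 0.2281] planes [0.4965 0.2382] [0.4996 0.2378]
rim [ 0.4988 -0.0557  0.1291] 0.0008 S@z [ 0.4995 -0.0551] T@z [ 0.4988 -0.056 ]
rim [0.4997 0.0309 0.1277] 0.0011 S@z [0.5016 0.0305] T@z [0.4996 0.0314]
rim [0.5915 0.0286 0.1278] 0.0007 S@z [0.5931 0.0292] T@z [0.5913 0.0283]
rim [ 0.5898 -0.058   0.1254] 0.002 S@z [ 0.593 
[... 1422 characters left out ...]
866 0.226  0.216 ] [0.5108 0.2505 0.2281]
T rim 281 [0.5437 0.0003 0.1297] [ 0.4978 -0.05    0.122 ] [0.593  0.0303 0.1346]
T plate 21 [ 0.5499 -0.003   0.0575] [ 0.5463 -0.0176  0.0462] [0.5869 0.0105 0.0597]
T bar 12 [0.5865 0.0003 0.0863] [ 0.5858 -0.0197  0.0811] [0.5874 0.0163 0.0893]
S fork 592 [0.5285 0.2668 0.1649] [0.457  0.2088 0.1577] [0.6495 0.3999 0.1689]
S htop 98 [0.504  0.2379 0.223 ] [0.4895 0.2256 0.2151] [0.5138 0.2512 0.2283]
S rim 408 [ 0.5503 -0.0055  0.1286] [ 0.4983 -0.05    0.1221] [0.5972 0.0307 0.1346]
S plate 119 [0.5531 0.0039 0.052 ] [ 0.504  -0.0199  0.0442] [0.5943 0.027  0.0599]
S bar 159 [0.5541 0.0027 0.0801] [ 0.5058 -0.0198  0.07  ] [0.594  0.0266 0.0899]
```

```bash
cat > to.py <<'E'
import sys,numpy as np
from scipy.spatial.transform import Rotation as R
from plant import r
s=r.get_state();x,y,z,yaw=map(float,sys.argv[1:5])
A=R.from_euler('xyz',s['eef_rot'],degrees=True);B=R.from_euler('xyz',[180,0,yaw],degrees=True)
d=np.array([x,y,z])-s['tcp_pos'];t=A.inv().apply(d);w=np.degrees((A.inv()*B).as_rotvec())
print('rows',t.round(4).tolist(),w.round(2).tolist(),'n',np.linalg.norm(d)/.0417,np.linalg.norm(w)/7.16,'now',s['tcp_pos'].round(4),s['eef_rot'].round(2),'F',s['contact_force'].round(2),'t',s['time_s'])
E
python3 to.py .4998 .2375 .30 -168
```

```text
rows [-0.553, 0.6934, -0.0733] [0.09, -0.02, 11.47] n 21.341737317197374 1.6025708440562616 now [ 0.2688 -0.6187  0.2257] [ 1.7991e+02 -1.0000e-02 -1.5653e+02] F [0.46 0.59 0.23] t 0.1
```

```bash
python3 -m pendant '[[-0.02,0.02,-0.03,0,0,0],[-0.276,0.346,-0.073,0,0,11.47],[-0.276,0.346,-0.073,0,0,11.47],[-0.276,0.346,-0.073,0,0,11.47],[-0.276,0.346,-0.073,0,0,11.47],[-0.276,0.346,-0.073,0,0,11.47],[-0.276,0.346,-0.073,0,0,11.47],[-0.276,0.346,-0.073,0,0,11.47],[-0.276,0.346,-0.073,0,0,11.47],[-0.276,0.346,-0.073,0,0,11.47],[-0.276,0.346,-0.073,0,0,11.47],[-0.276,0.346,-0.073,0,0,11.47]]' 0.07; python3 to.py .4998 .2375 .30 -168
```

```text
time_s: 1.1
tcp_pos: [0.386, -0.1864, 0.3006]
eef_rot: [180.0, 0.2, -167.6]
contact_force: [-0.3, -0.5, -0.7]
gripper_width: 0.0702
gripper_force: 0.0
rows [-0.2021, 0.3896, 0.0013] [0.01, 0.17, 0.39] n 10.525072999511638 0.059089578278173176 now [ 0.386  -0.1864  0.3006] [ 1.7999e+02  1.7000e-01 -1.6761e+02] F [-0.3  -0.52 -0.71] t 1.1
```

```bash
python3 -m pendant '[[-0.202,0.39,0,0,0,0],[-0.202,0.39,0,0,0,0],[-0.202,0.39,0,0,0,0],[-0.202,0.39,0,0,0,0],[-0.202,0.39,0,0,0,0],[-0.202,0.39,0,0,0,0],[-0.202,0.39,0,0,0,0],[-0.202,0.39,0,0,0,0],[-0.202,0.39,0,0,0,0],[-0.202,0.39,0,0,0,0],[-0.202,0.39,0,0,0,0],[-0.202,0.39,0,0,0,0]]'; python3 - <<'E'
from h import *
T=cap('top');S=cap('scene')
cv2.imwrite('pics/t1.png',np.hstack([cv2.resize(T['frame'][150:250,130:230,::-1],(400,400),interpolation=2),cv2.resize(S['frame'][110:210,280:380,::-1],(400,400),interpolation=2)]))
E
python3 to.py .4998 .2375 .1787 -168
```

```text
time_s: 2.1
tcp_pos: [0.5013, 0.2356, 0.2979]
eef_rot: [-179.9, -0.1, -167.8]
contact_force: [0.6, -1.0, -1.7]
gripper_width: 0.0703
gripper_force: 0.0
rows [-0.0008, 0.0053, 0.1198] [-0.06, -0.11, 0.09] n 2.8747260266798236 0.022108702512189816 now [0.5004 0.2323 0.2985] [-1.7994e+02 -1.1000e-01 -1.6791e+02] F [-1.06 -0.22 -0.37] t 2.2
```

View pics/t1.png

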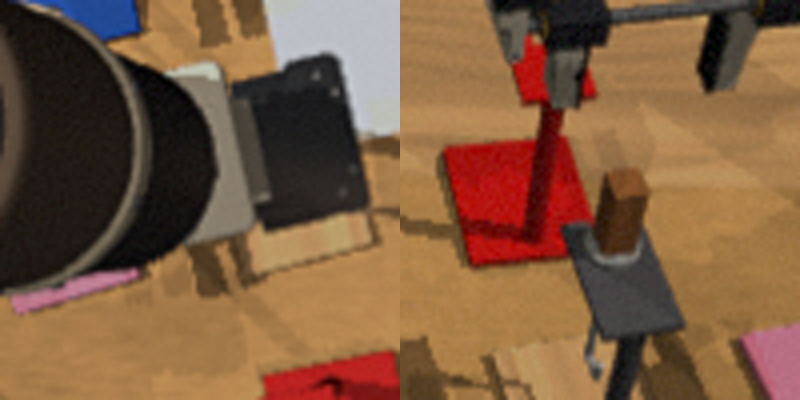

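The gripper hangs open above the handle (right half: handle top at (622,180)), and its fingers straddle it in y. Next: descend, then close gently.

```bash
python3 -m pendant '[[-0.0005,0.0053,0.04,0,0,0],[-0.0005,0.0053,0.075,0,0,0],[-0.0005,0.0053,0.1,0,0,0],[-0.0005,0.0053,0.12,0,0,0],[-0.0005,0.0053,0.12,0,0,0],[-0.0005,0.0053,0.12,0,0,0],[-0.0005,0.0053,0.12,0,0,0]]'; python3 -m pendant '[[0,0,0,0,0,0],[0,0,0,0,0,0],[0,0,0,0,0,0],[0,0,0,0,0,0],[0,0,0,0,0,0],[0,0,0,0,0,0],[0,0,0,0,0,0],[0,0,0,0,0,0]]' 0.01 15;python3 to.py .5005 .2377 .1787 -168
```

```text
time_s: 2.78
tcp_pos: [0.5008, 0.2368, 0.1813]
eef_rot: [180.0, 0.1, -168.0]
contact_force: [0.3, 0.3, 0.5]
gripper_width: 0.0702
gripper_force: 0.0
time_s: 3.45
tcp_pos: [0.5001, 0.2373, 0.1796]
eef_rot: [180.0, 0.0, -168.0]
contact_force: [0.2, 1.2, -1.1]
gripper_width: 0.0223
gripper_force: 0.4
rows [-0.0004, 0.0003, 0.0009] [0.02, 0.02, 0.02] n 0.025822376448421235 0.004500985574306929 now [0.5001 0.2373 0.1796] [ 1.7998e+02  2.0000e-02 -1.6798e+02] F [ 0.21  1.24 -1.1 ] t 3.45
```

```bash
python3 -m pendant '[[0,0,0,0,0,0],[0,0,0,0,0,0],[0,0,0,0,0,0]]' 0.01 40; python3 - <<'E'
from h import *
import pickle
d=pickle.load(open('d0.pkl','rb'))
for n in('top','scene'):
    c=d[n];hsv=cv2.cvtColor(c['frame'],cv2.COLOR_RGB2HSV)
    v,u=np.mgrid[0:384,0:512];p=cv2.undistortPoints(np.stack([u.ravel(),v.ravel()],1).astype(float)[:,None],c['K'],c['D'])[:,0];z=c['z_map'].ravel()
    X=np.c_[p*z[:,None],z]@c['T'][:3,:3].T+c['T'][:3,3];h=hsv.reshape(-1,3)
    for nm,m in(('red',((h[:,0]<5)|(h[:,0]>175))&(h[:,1]>180)),('pink',(h[:,0]>160)&(h[:,1]>60)&(h[:,1]<180))):
        for lo,hi in((.02,.14),(.14,.25)):
            Q=X[m&(z>0)&(X[:,2]>lo)&(X[:,2]<hi)&(X[:,0]>.2)&(X[:,0]<.6)&(X[:,1]<.32)]
            if len(Q)>3:print(n,nm,len(Q),np.percentile(Q,[2,50,98],axis=0).round(3).tolist())
E
```

```text
time_s: 3.7
tcp_pos: [0.5001, 0.2372, 0.1796]
eef_rot: [180.0, 0.0, -168.0]
contact_force: [-0.3, 1.3, -0.5]
gripper_width: 0.0219
gripper_force: 40.0
top red 13 [[0.359, 0.202, 0.023], [0.366, 0.206, 0.047], [0.368, 0.212, 0.093]]
top red 617 [[0.285, 0.177, 0.161], [0.333, 0.207, 0.165], [0.371, 0.232, 0.169]]
top pink 588 [[0.342, -0.019, 0.162], [0.388, 0.007, 0.165], [0.424, 0.03, 0.169]]
scene red 152 [[0.359, 0.203, 0.021], [0.365, 0.21, 0.079], [0.369, 0.218, 0.136]]
scene red 384 [[0.287, 0.178, 0.147], [0.338, 0.208, 0.166], [0.372, 0.231, 0.169]]
scene pink 148 [[0.416, 0.001, 0.042], [0.422, 0.01, 0.092], [0.508, 0.016, 0.138]]
scene pink 418 [[0.342, -0.018, 0.145], [0.394, 0.008, 0.166], [0.428, 0.03, 0.169]]
```

```bash
python3 -m pendant '[[0,0,-0.004,0,0,0],[0,0,-0.008,0,0,0],[0,0,-0.008,0,0,0],[0,0,-0.008,0,0,0]]'; python3 -m pendant '[[0.01,0,0,0,0,0],[0.025,0,0,0,0,0],[0.045,0,0,0,0,0],[0.06,0,0,0,0,0],[0.06,0,0,0,0,0],[0.06,0,0,0,0,0]]';python3 -m pendant '[[0,0,-0.02,0,0,0],[0,0,-0.05,0,0,0],[0,0,-0.09,0,0,0],[0,0,-0.13,0,0,0],[0,0,-0.15,0,0,0],[0,0,-0.15,0,0,0],[0,0,-0.15,0,0,0],[0,0,-0.15,0,0,0]]'
python3 - <<'E'
from h import *
import pickle
T=cap('top');S=cap('scene');s=r.get_state();pickle.dump((S,T,s),open('d1.pkl','wb'))
p=s['tcp_pos'];print(p,s['eef_rot'],s['contact_force'])
for z in(0,.015,.075,.119,.159): print(z,proj(S,p-[0,0,z]),proj(T,p-[0,0,z]))
u,v=proj(S,p-[0,0,.1])[0].astype(int);print(u,v)
cv2.imwrite('pics/s2.png',cv2.resize(S['frame'][v-45:v+45,u-60:u+60,::-1],(800,600),interpolation=2))
E
```

```text
time_s: 4.03
tcp_pos: [0.5, 0.237, 0.1878]
eef_rot: [180.0, 0.0, -168.0]
contact_force: [0.5, 0.8, -2.0]
gripper_width: 0.0216
gripper_force: 40.0
time_s: 4.53
tcp_pos: [0.4406, 0.2243, 0.1879]
eef_rot: [180.0, 0.0, -167.9]
contact_force: [0.4, 0.7, -2.3]
gripper_width: 0.0218
gripper_force: 40.0
time_s: 5.2
tcp_pos: [0.441, 0.2243, 0.3364]
eef_rot: [-180.0, -0.1, -168.0]
contact_force: [0.0, 0.2, -2.6]
gripper_width: 0.0218
gripper_force: 40.0
[0.4408969  0.22412297 0.33591783] [-1.79919779e+02 -1.42798548e-01 -1.68002512e+02] [-0.05526118  0.8630428  -2.28719167]
0 [[335.46378433 100.14828554]] [[184.00461087 222.59034407]]
0.015 [[334.44866406 105.52338033]] [[185.50067405 222.31787103]]
0.075 [[330.64540063 125.63932041]] [[190.97904474 221.31962253]]
0.119 [[328.093022   139.11941833]] [[194.54760863 220.66895869]]
0.159 [[325.92702683 150.5465166 ]] [[197.5108849  220.12841145]]
329 133
```

View pics/s2.png

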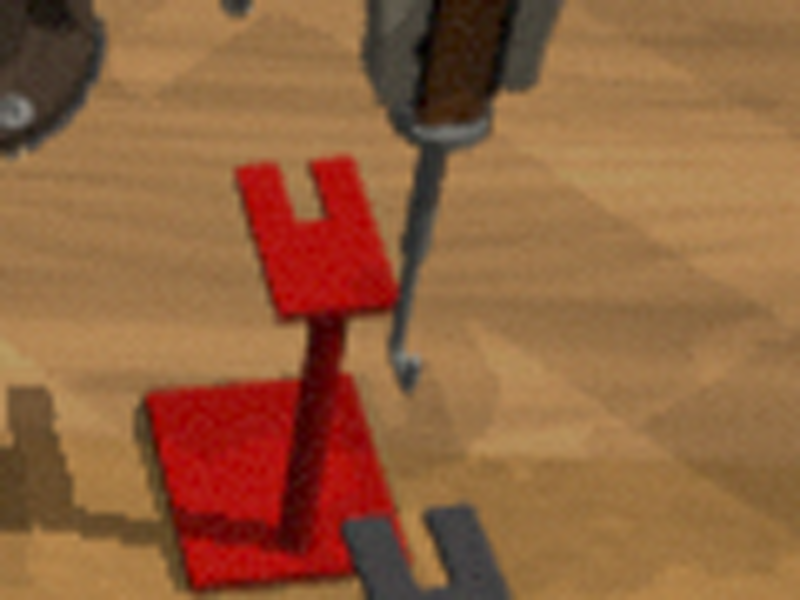

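The hook is visible, with its foot's outer bend at crop (407,393) and the shank's foot at (398,360). I work out the extension from these.

```bash
python3 - <<'E'
from h import *
import pickle
S,T,s=pickle.load(open('d1.pkl','rb'));p=s['tcp_pos'];y=np.radians(12);e=np.array([np.cos(y),np.sin(y),0])
print('obs tip outer',269+407/6.667-.4,88+393/6.667-.4,' axis foot',269+398/6.667-.4,88+365/6.667-.4,'tiptop',269+414/6.667-.4,88+358/6.667-.4,'collar bottom',88+140/6.667)
for L in np.arange(.044,.085,.005):
    b=.0146+.06+L
    print(round(L,3),proj(S,[p+e*.019-[0,0,b-.001],p-[0,0,b],p+e*.018-[0,0,b-.018]]).round(1).tolist(),'z/TCP',round(b,4))
E
```

```text
obs tip outer 329.64694765261737 146.54705264736762  axis foot 328.29701514924255 142.34726263686815 tiptop 330.69689515524226 141.2973151342433 collar bottom 108.99895005249738
0.044 [[330.3, 144.2], [328.1, 139.0], [331.2, 138.9]] z/TCP 0.1186
0.049 [[330.0, 145.7], [327.8, 140.5], [330.9, 140.4]] z/TCP 0.1236
0.054 [[329.7, 147.2], [327.6, 141.9], [330.6, 141.9]] z/TCP 0.1286
0.059 [[329.4, 148.6], [327.3, 143.4], [330.3, 143.4]] z/TCP 0.1336
0.064 [[329.1, 150.1], [327.0, 144.8], [330.0, 144.8]] z/TCP 0.1386
0.069 [[328.8, 151.5], [326.7, 146.2], [329.7, 146.3]] z/TCP 0.1436
0.074 [[328.6, 152.9], [326.5, 147.6], [329.4, 147.7]] z/TCP 0.1486
0.079 [[328.3, 154.3], [326.2, 149.0], [329.1, 149.2]] z/TCP 0.1536
0.084 [[328.0, 155.7], [325.9, 150.4], [328.8, 150.6]] z/TCP 0.1586
```

```bash
python3 - <<'E'
from h import *
import pickle
d=pickle.load(open('d0.pkl','rb'))
def k(c,u,v):
    f=c['frame'][v:v+40,u:u+40,::-1].astype(float);f=np.clip(f*2.0-20,0,255).astype(np.uint8);return cv2.resize(f,(400,400),interpolation=cv2.INTER_CUBIC)
cv2.imwrite('pics/tank.png',np.hstack([k(d['top'],268,160),k(d['scene'],208,185)]))
T,S=d['top'],d['scene']
c=np.array([.5455,-.0135,0])
for z in(.032,.058,.13):print(z,'T',proj(T,c+[0,0,z])-[268,160],'S',proj(S,c+[0,0,z])-[208,185])
E
```

```text
0.032 T [[19.09332988 20.96087954]] S [[22.85492244 28.5645159 ]]
0.058 T [[19.59559672 20.32180557]] S [[22.24516554 22.91862381]]
0.13 T [[21.12131609 18.38036641]] S [[20.4211756   6.01629635]]
```

View pics/tank.png

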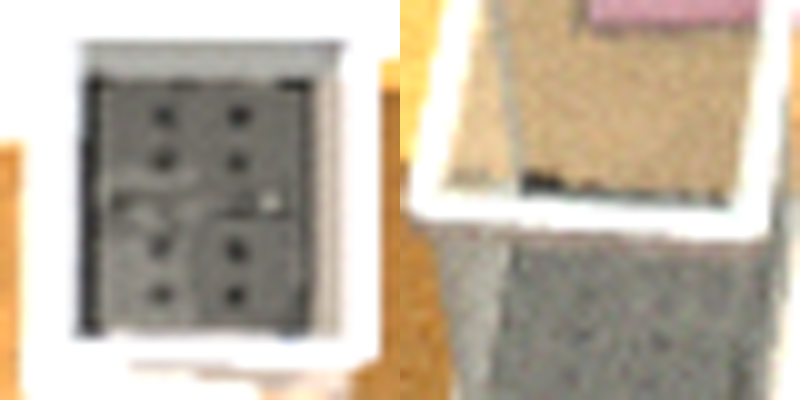

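Top crop: the bar sits at row ≈200 and the plate's holes centre on (200,203). That puts the bail at about (0.548, -0.0148), and the tank centre is at about (0.546, -0.0135).

```bash
python3 to.py .519 -.0148 .300 178.8
```

```text
rows [-0.0268, -0.2499, 0.0362] [-0.1, -0.13, 13.2] n 6.089161643480482 1.8433798339222227 now [0.4409 0.2241 0.3359] [-1.7992e+02 -1.4000e-01 -1.6800e+02] F [-0.06  0.86 -2.29] t 5.3
```

```bash
python3 -m pendant '[[-0.003,-0.025,0,0,0,2],[-0.027,-0.25,0.02,0,0,13.2],[-0.027,-0.25,0.02,0,0,13.2],[-0.027,-0.25,0.02,0,0,13.2],[-0.027,-0.25,0.02,0,0,13.2],[-0.027,-0.25,0.02,0,0,13.2],[-0.027,-0.24,0.036,0,0,13.2],[-0.027,-0.25,0.036,0,0,13.2],[-0.027,-0.25,0.036,0,0,13.2],[-0.027,-0.25,0.036,0,0,13.2],[-0.027,-0.25,0.036,0,0,13.2]]'; python3 to.py .519 -.0148 .265 178.8
python3 - <<'E'
from h import *
import pickle
S=cap('scene');T=cap('top');s=r.get_state();pickle.dump((S,T,s),open('d2.pkl','wb'));p=s['tcp_pos'];u,v=proj(S,p-[0,0,.13])[0].astype(int);print(u,v,p)
y=np.radians(-1.2);e=np.array([np.cos(y),np.sin(y),0])
for b in(.119,.124,.129,.134):print(b,(proj(S,[p+e*.019-[0,0,b-.001],p-[0,0,b],p+e*.018-[0,0,b-.018]])-[u-40,v-30]).round(1).tolist())
cv2.imwrite('pics/s3.png',cv2.resize(S['frame'][v-30:v+30,u-40:u+40,::-1],(800,600),interpolation=2))
E
```

```text
time_s: 6.22
tcp_pos: [0.5198, -0.0136, 0.302]
eef_rot: [180.0, 0.0, 178.9]
contact_force: [0.5, -0.2, -1.0]
gripper_width: 0.0218
gripper_force: 40.0
rows [0.0008, -0.0012, 0.037] [0.0, 0.02, 0.06] n 0.8873512133155963 0.00898583245889869 now [ 0.5198 -0.0136  0.302 ] [1.8000e+02 2.0000e-02 1.7886e+02] F [ 0.46 -0.18 -0.98] t 6.2167
228 171 [ 0.51985175 -0.0133013   0.30217035]
0.119 [[39.1, 33.7], [40.2, 27.9], [38.7, 28.7]]
0.124 [[39.3, 35.1], [40.3, 29.3], [38.8, 30.1]]
0.129 [[39.4, 36.5], [40.4, 30.7], [39.0, 31.5]]
0.134 [[39.6, 37.8], [40.6, 32.0], [39.1, 32.9]]
```

View pics/s3.png

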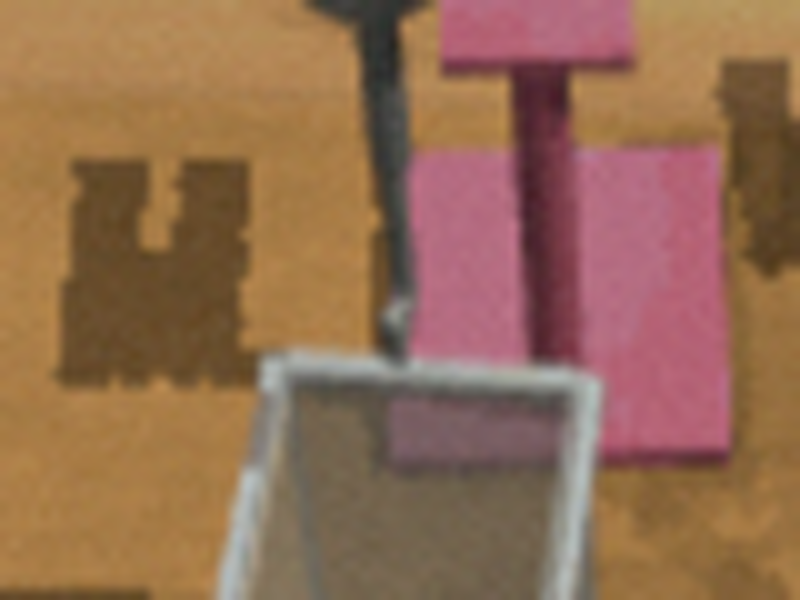

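The hook's lower bend, at crop (397,360), gives a hook bottom 0.1265 m below the TCP, matching the first estimate. I now lower it into the tank, slowing near the plate.

```bash
python3 -m pendant '[[0.001,-0.0012,0.02,0,0,0],[0.001,-0.0012,0.045,0,0,0],[0.001,-0.0012,0.07,0,0,0],[0.001,-0.0012,0.09,0,0,0],[0.001,-0.0012,0.105,0,0,0],[0.001,-0.0012,0.117,0,0,0],[0.001,-0.0012,0.125,0,0,0],[0.001,-0.0012,0.13,0,0,0],[0.001,-0.0012,0.13,0,0,0],[0.001,-0.0012,0.13,0,0,0],[0.001,-0.0012,0.13,0,0,0]]'; python3 -m pendant '[[0,0,0.001,0,0,0],[0,0,0.003,0,0,0],[0,0,0.005,0,0,0],[0,0,0.005,0,0,0],[0,0,0.005,0,0,0]]'
```

```text
time_s: 7.23
tcp_pos: [0.5193, -0.0153, 0.1725]
eef_rot: [180.0, 0.1, 178.8]
contact_force: [0.2, -0.1, -2.1]
gripper_width: 0.0215
gripper_force: 40.0
time_s: 7.65
tcp_pos: [0.5186, -0.0157, 0.1665]
eef_rot: [-180.0, -0.0, 178.8]
contact_force: [0.2, 0.6, -2.4]
gripper_width: 0.0218
gripper_force: 40.0
```

```bash
python3 -m pendant '[[0,0,0.001,0,0,0],[0,0,0.002,0,0,0],[0,0,0.003,0,0,0],[0,0,0.004,0,0,0],[0,0,0.004,0,0,0],[0,0,0.004,0,0,0]]';python3 -m pendant '[[0,0,0.0005,0,0,0],[0,0,0.001,0,0,0],[0,0,0.0015,0,0,0],[0,0,0.0015,0,0,0]]';python3 -m pendant '[[0,0,0.0005,0,0,0],[0,0,0.001,0,0,0],[0,0,0.0015,0,0,0],[0,0,0.0015,0,0,0]]'
```

```text
time_s: 8.15
tcp_pos: [0.5187, -0.0156, 0.1625]
eef_rot: [-180.0, -0.0, 178.8]
contact_force: [-0.2, 0.6, -1.6]
gripper_width: 0.0219
gripper_force: 40.0
time_s: 8.48
tcp_pos: [0.5187, -0.0156, 0.1609]
eef_rot: [180.0, -0.0, 178.8]
contact_force: [-0.7, 0.5, -1.3]
gripper_width: 0.022
gripper_force: 40.0
time_s: 8.82
tcp_pos: [0.5187, -0.0156, 0.1595]
eef_rot: [-180.0, -0.0, 178.8]
contact_force: [-0.2, -0.9, -1.2]
gripper_width: 0.0216
gripper_force: 40.0
```

```bash
for i in 1 2; do python3 -c "
from plant import r;print(r.get_state()['contact_force'],r.get_state()['tcp_pos'])"; done; python3 -m pendant '[[0,0,0.0005,0,0,0],[0,0,0.001,0,0,0],[0,0,0.001,0,0,0]]';python3 -m pendant '[[0,0,0.0005,0,0,0],[0,0,0.001,0,0,0],[0,0,0.001,0,0,0]]'
```

```text
[-0.18172409 -0.92433488 -1.15627201] [ 0.51868822 -0.0155565   0.15945648]
[-0.18172409 -0.92433488 -1.15627201] [ 0.51868822 -0.0155565   0.15945648]
time_s: 9.07
tcp_pos: [0.5187, -0.0156, 0.1585]
eef_rot: [180.0, -0.0, 178.8]
contact_force: [0.9, -0.2, -1.6]
gripper_width: 0.0218
gripper_force: 40.0
time_s: 9.32
tcp_pos: [0.5187, -0.0156, 0.1574]
eef_rot: [-180.0, -0.0, 178.8]
contact_force: [0.5, 0.2, -1.9]
gripper_width: 0.0217
gripper_force: 40.0
```

```bash
python3 -m pendant '[[0,0,0.0005,0,0,0],[0,0,0.001,0,0,0],[0,0,0.001,0,0,0]]';python3 -m pendant '[[0,0,0.0005,0,0,0],[0,0,0.001,0,0,0],[0,0,0.001,0,0,0]]'
```

```text
time_s: 9.57
tcp_pos: [0.5188, -0.0156, 0.1567]
eef_rot: [-180.0, 0.0, 178.8]
contact_force: [-1.4, -0.6, 0.2]
gripper_width: 0.022
gripper_force: 40.0
time_s: 9.82
tcp_pos: [0.5189, -0.0156, 0.1559]
eef_rot: [-180.0, 0.0, 178.8]
contact_force: [-1.9, 0.2, 4.2]
gripper_width: 0.0222
gripper_force: 40.0
```

```bash
python3 -m pendant '[[0,0,0.0005,0,0,0],[0,0,0.001,0,0,0],[0,0,0.001,0,0,0]]'
```

```text
time_s: 10.07
tcp_pos: [0.519, -0.0156, 0.1553]
eef_rot: [-180.0, 0.0, 178.8]
contact_force: [-2.4, 0.8, 8.1]
gripper_width: 0.022
gripper_force: 40.0
```

Contact with the plate began at TCP z ≈ 0.1570, so the hook bottom is about 0.125 m below the TCP. Next: raise 2.5 mm clear of the plate and slide under the bar.

```bash
python3 -m pendant '[[0,0,-0.002,0,0,0],[0,0,-0.0052,0,0,0],[0,0,-0.0052,0,0,0],[0,0,-0.0052,0,0,0]]'; python3 -m pendant '[[-0.001,0,0,0,0,0],[-0.003,0,0,0,0,0],[-0.005,0,0,0,0,0],[-0.007,0,0,0,0,0],[-0.009,0,0,0,0,0],[-0.01,0,0,0,0,0],[-0.01,0,0,0,0,0]]'
```

```text
time_s: 10.4
tcp_pos: [0.5187, -0.0155, 0.1596]
eef_rot: [180.0, -0.0, 178.8]
contact_force: [1.3, 0.2, -2.6]
gripper_width: 0.0219
gripper_force: 40.0
time_s: 10.98
tcp_pos: [0.529, -0.0158, 0.1596]
eef_rot: [-180.0, -0.0, 178.8]
contact_force: [-0.0, 0.4, -2.6]
gripper_width: 0.0221
gripper_force: 40.0
```

```bash
python3 -m pendant '[[-0.001,0,0,0,0,0],[-0.003,0,0,0,0,0],[-0.005,0,0,0,0,0],[-0.007,0,0,0,0,0],[-0.009,0,0,0,0,0],[-0.0105,0,0,0,0,0],[-0.0105,0,0,0,0,0]]'
```

```text
time_s: 11.57
tcp_pos: [0.5396, -0.016, 0.1598]
eef_rot: [-180.0, 0.0, 178.8]
contact_force: [0.8, 0.0, -1.1]
gripper_width: 0.0218
gripper_force: 40.0
```

```bash
python3 -m pendant '[[0,0,-0.001,0,0,0],[0,0,-0.003,0,0,0],[0,0,-0.005,0,0,0],[0,0,-0.006,0,0,0],[0,0,-0.006,0,0,0],[0,0,-0.006,0,0,0]]';python3 -m pendant '[[0,0,-0.001,0,0,0],[0,0,-0.003,0,0,0],[0,0,-0.005,0,0,0],[0,0,-0.006,0,0,0],[0,0,-0.006,0,0,0]]'; python3 -m pendant '[[0,0,-0.001,0,0,0],[0,0,-0.002,0,0,0],[0,0,-0.003,0,0,0],[0,0,-0.004,0,0,0],[0,0,-0.005,0,0,0],[0,0,-0.006,0,0,0],[0,0,-0.006,0,0,0],[0,0,-0.006,0,0,0]]'
```

```text
time_s: 12.07
tcp_pos: [0.5393, -0.0159, 0.1659]
eef_rot: [180.0, 0.0, 178.8]
contact_force: [-0.6, -0.6, -2.5]
gripper_width: 0.022
gripper_force: 40.0
time_s: 12.48
tcp_pos: [0.5395, -0.0159, 0.1722]
eef_rot: [180.0, 0.0, 178.8]
contact_force: [-0.6, 0.0, -2.7]
gripper_width: 0.0218
gripper_force: 40.0
time_s: 13.15
tcp_pos: [0.5391, -0.016, 0.1776]
eef_rot: [180.0, -0.0, 178.8]
contact_force: [-0.3, 0.5, -3.7]
gripper_width: 0.0217
gripper_force: 40.0
```

```bash
python3 -m pendant '[[0,0,-0.001,0,0,0],[0,0,-0.003,0,0,0],[0,0,-0.006,0,0,0],[0,0,-0.009,0,0,0],[0,0,-0.012,0,0,0],[0,0,-0.015,0,0,0],[0,0,-0.015,0,0,0],[0,0,-0.015,0,0,0]]';python3 - <<'E'
from h import *
S=cap('scene');f=[]
for i in range(5): f.append(r.get_state()['contact_force']); cap('top')
print(np.mean(f,0))
cv2.imwrite('pics/s4.png',cv2.resize(S['frame'][150:240,170:290,::-1],(800,600),interpolation=2))
E
```

```text
time_s: 13.82
tcp_pos: [0.5394, -0.016, 0.1931]
eef_rot: [180.0, 0.0, 178.8]
contact_force: [-0.5, -0.6, -4.1]
gripper_width: 0.0219
gripper_force: 40.0
[-0.22948652  0.46492956 -4.25255527]
```

View pics/s4.png

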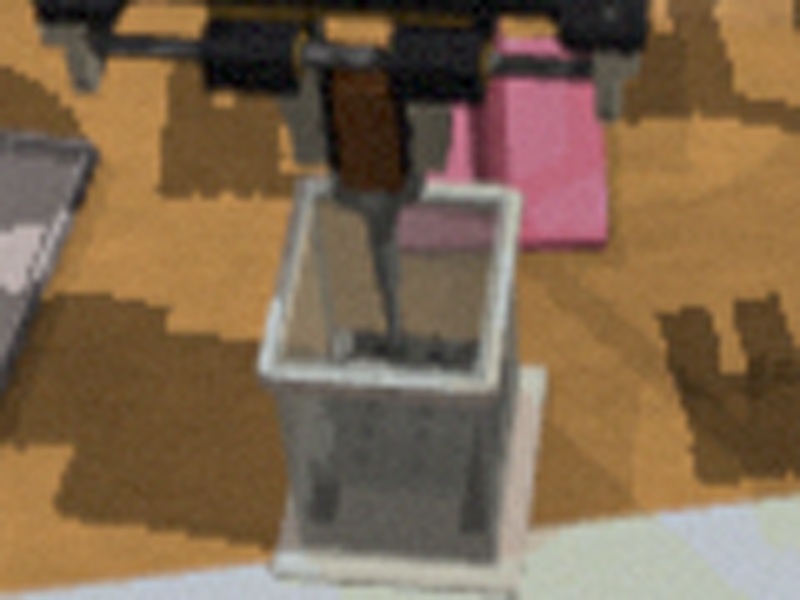

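The basket hangs on the hook: the bar is at (405,350), the basket is off the ledges, and the weight is up about 2 N. Next, lift it out.

```bash
python3 -m pendant '[[0,0,-0.005,0,0,0],[0,0,-0.012,0,0,0],[0,0,-0.021,0,0,0],[0,0,-0.03,0,0,0],[0,0,-0.039,0,0,0],[0,0,-0.048,0,0,0],[0,0,-0.057,0,0,0],[0,0,-0.064,0,0,0],[0,0,-0.07,0,0,0],[0,0,-0.07,0,0,0]]';python3 -m pendant '[[0,0,-0.005,0,0,0],[0,0,-0.012,0,0,0],[0,0,-0.021,0,0,0],[0,0,-0.03,0,0,0],[0,0,-0.039,0,0,0],[0,0,-0.048,0,0,0],[0,0,-0.057,0,0,0],[0,0,-0.066,0,0,0],[0,0,-0.073,0,0,0],[0,0,-0.078,0,0,0],[0,0,-0.078,0,0,0],[0,0,-0.078,0,0,0]]'
python3 - <<'E'
from h import *
S=cap('scene')
cv2.imwrite('pics/s5.png',cv2.resize(S['frame'][90:210,150:310,::-1],(800,600),interpolation=2))
E
python3 to.py .455 -.2555 .340 173.7
```

```text
time_s: 14.95
tcp_pos: [0.5399, -0.0159, 0.2644]
eef_rot: [180.0, 0.1, 178.8]
contact_force: [0.1, 0.1, -4.2]
gripper_width: 0.0218
gripper_force: 40.0
time_s: 15.95
tcp_pos: [0.5392, -0.0159, 0.3408]
eef_rot: [180.0, 0.0, 178.8]
contact_force: [-0.1, -0.1, -5.4]
gripper_width: 0.0219
gripper_force: 40.0
rows [0.079, -0.2413, 0.0004] [0.01, -0.04, 5.1] n 6.087529496309439 0.7127543371735122 now [ 0.539  -0.016   0.3403] [ 1.7999e+02 -4.0000e-02  1.7880e+02] F [-0.52 -0.5  -3.93] t 16.0
```

View pics/s5.png

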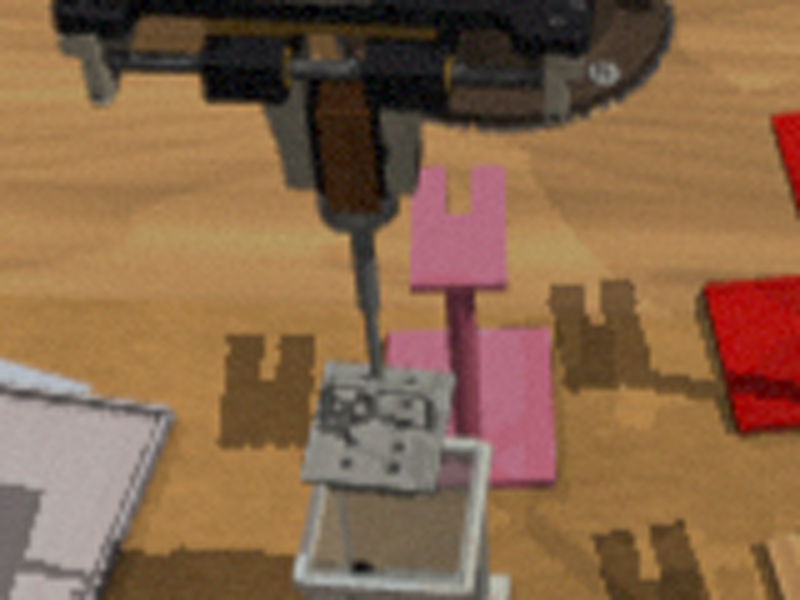

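The basket is clear of the rim and hangs level; bar (330–430,400), hook near its middle. Next, carry it smoothly to the tray.

```bash
python3 -m pendant '[[0.002,-0.006,0,0,0,0.1],[0.007,-0.021,0,0,0,0.5],[0.014,-0.044,0,0,0,1],[0.023,-0.071,0,0,0,1.6],[0.033,-0.1,0,0,0,2.2],[0.043,-0.13,0,0,0,2.8],[0.053,-0.16,0,0,0,3.4],[0.062,-0.188,0,0,0,4],[0.07,-0.212,0,0,0,4.5],[0.076,-0.229,0,0,0,4.9],[0.079,-0.239,0,0,0,5.1],[0.08,-0.241,0,0,0,5.1]]'; python3 -m pendant '[[0,0,0.004,0,0,0],[0,0,0.012,0,0,0],[0,0,0.024,0,0,0],[0,0,0.038,0,0,0],[0,0,0.052,0,0,0],[0,0,0.066,0,0,0],[0,0,0.08,0,0,0],[0,0,0.092,0,0,0],[0,0,0.102,0,0,0],[0,0,0.108,0,0,0],[0,0,0.11,0,0,0],[0,0,0.11,0,0,0]]'
python3 - <<'E'
from h import *
S=cap('scene');print(r.get_state()['tcp_pos'])
cv2.imwrite('pics/s6.png',cv2.resize(S['frame'][130:235,90:230,::-1],(800,600),interpolation=2))
E
python3 to.py .453 -.256 .175 173.7
```

```text
time_s: 17.0
tcp_pos: [0.4532, -0.2569, 0.3403]
eef_rot: [-180.0, -0.1, 173.6]
contact_force: [1.4, 0.9, -4.1]
gripper_width: 0.0217
gripper_force: 40.0
time_s: 18.0
tcp_pos: [0.4543, -0.255, 0.2304]
eef_rot: [180.0, -0.0, 173.7]
contact_force: [0.5, 0.0, -4.3]
gripper_width: 0.0221
gripper_force: 40.0
[ 0.45457269 -0.25519586  0.23102035]
rows [0.0015, -0.001, 0.056] [-0.01, 0.02, 0.04] n 1.344081284557223 0.006034055034456257 now [ 0.4546 -0.2552  0.231 ] [-1.7999e+02  2.0000e-02  1.7374e+02] F [ 0.8   0.7  -4.48] t 18.05
```

View pics/s6.png

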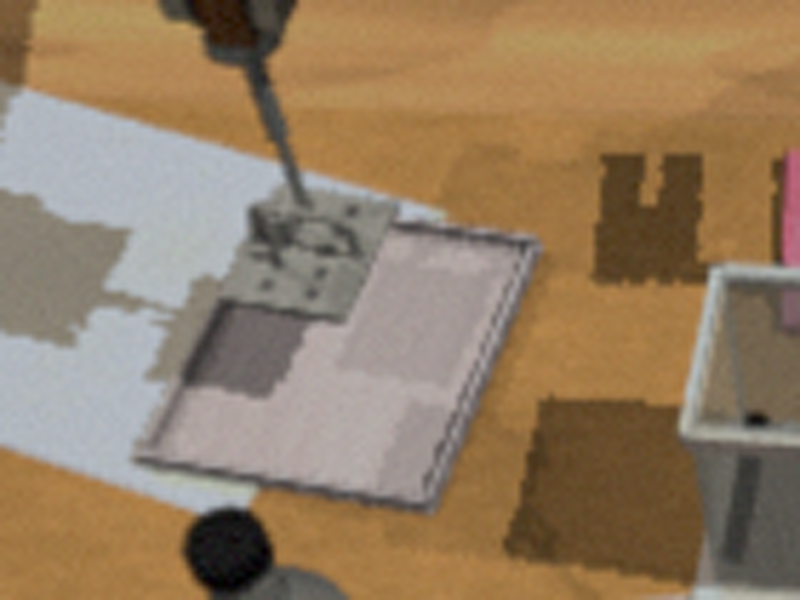

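The basket hangs level above the tray's inside (tray corners ≈ (540,240), (430,510), (140,460) in the crop). Next, lower until it touches.

```bash
python3 -m pendant '[[0,0,0.006,0,0,0],[0,0,0.016,0,0,0],[0,0,0.028,0,0,0],[0,0,0.038,0,0,0],[0,0,0.046,0,0,0],[0,0,0.052,0,0,0],[0,0,0.055,0,0,0],[0,0,0.055,0,0,0],[0,0,0.055,0,0,0]]';python3 -m pendant '[[0,0,0.001,0,0,0],[0,0,0.002,0,0,0],[0,0,0.003,0,0,0],[0,0,0.004,0,0,0],[0,0,0.005,0,0,0],[0,0,0.006,0,0,0],[0,0,0.006,0,0,0]]';python3 -m pendant '[[0,0,0.001,0,0,0],[0,0,0.002,0,0,0],[0,0,0.003,0,0,0],[0,0,0.003,0,0,0]]'
```

```text
time_s: 18.8
tcp_pos: [0.4545, -0.2554, 0.1759]
eef_rot: [-180.0, 0.0, 173.7]
contact_force: [0.6, 0.2, -4.7]
gripper_width: 0.0218
gripper_force: 40.0
time_s: 19.38
tcp_pos: [0.4543, -0.2554, 0.1697]
eef_rot: [-180.0, 0.0, 173.7]
contact_force: [0.0, -0.2, -4.4]
gripper_width: 0.0214
gripper_force: 40.0
time_s: 19.72
tcp_pos: [0.4543, -0.2553, 0.1667]
eef_rot: [180.0, 0.0, 173.7]
contact_force: [-0.3, -0.8, -2.0]
gripper_width: 0.0217
gripper_force: 40.0
```

```bash
python3 -m pendant '[[0,0,0.001,0,0,0],[0,0,0.003,0,0,0],[0,0,0.005,0,0,0],[0,0,0.007,0,0,0],[0,0,0.009,0,0,0],[0,0,0.01,0,0,0],[0,0,0.01,0,0,0],[0,0,0.01,0,0,0]]';python3 -m pendant '[[0,0,0.001,0,0,0],[0,0,0.002,0,0,0],[0,0,0.003,0,0,0],[0,0,0.003,0,0,0]]';python3 -c "
from h import *
S=cap('scene');cv2.imwrite('pics/s7.png',cv2.resize(S['frame'][150:240,100:220,::-1],(800,600),interpolation=2));print(r.get_state()['contact_force'])"
```

```text
time_s: 20.38
tcp_pos: [0.4542, -0.2553, 0.1567]
eef_rot: [-180.0, -0.0, 173.7]
contact_force: [-0.3, 0.2, -2.8]
gripper_width: 0.0216
gripper_force: 40.0
time_s: 20.72
tcp_pos: [0.4541, -0.2552, 0.1535]
eef_rot: [180.0, -0.0, 173.7]
contact_force: [-0.9, 0.2, -1.9]
gripper_width: 0.0219
gripper_force: 40.0
[-0.34034283  0.21237088 -2.71452098]
```

View pics/s7.png

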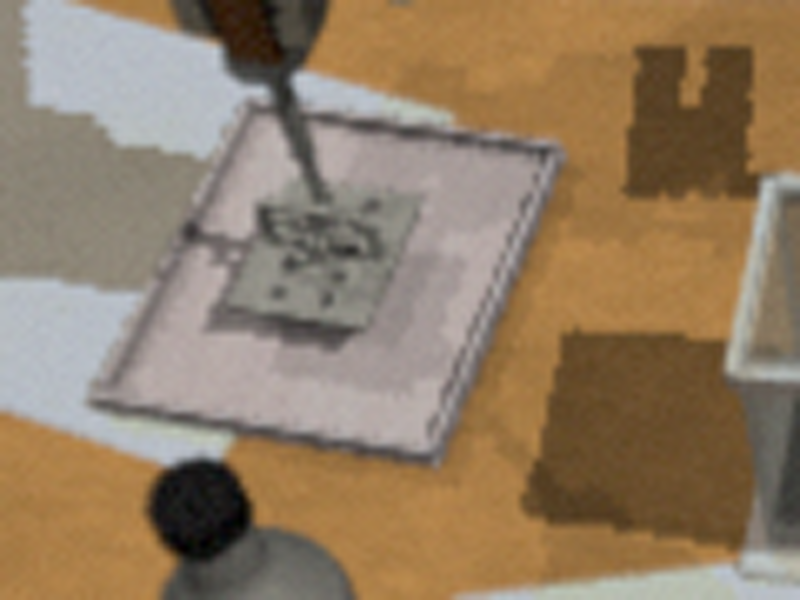

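The basket sits flat in the middle of the tray at (325,255). By my count that was the 11th picture, one over the limit of 10, so I will view no more and check with numbers instead. Next, slide the hook back from under the bar.

```bash
python3 -m pendant '[[0.001,0,0,0,0,0],[0.003,0,0,0,0,0],[0.005,0,0,0,0,0],[0.007,0,0,0,0,0],[0.009,0,0,0,0,0],[0.01,0,0,0,0,0],[0.01,0,0,0,0,0]]';python3 -m pendant '[[0.002,0,0,0,0,0],[0.004,0,0,0,0,0],[0.007,0,0,0,0,0],[0.01,0,0,0,0,0],[0.013,0,0,0,0,0],[0.0155,0,0,0,0,0],[0.0155,0,0,0,0,0],[0.0155,0,0,0,0,0]]'
```

```text
time_s: 21.35
tcp_pos: [0.444, -0.2542, 0.1538]
eef_rot: [180.0, 0.0, 173.7]
contact_force: [0.5, 0.1, -1.4]
gripper_width: 0.0218
gripper_force: 40.0
time_s: 22.02
tcp_pos: [0.4288, -0.2525, 0.1539]
eef_rot: [-180.0, 0.0, 173.7]
contact_force: [-0.6, 0.4, -2.0]
gripper_width: 0.0217
gripper_force: 40.0
```

```bash
cat > bk.py <<'E'
from h import *
for n in('scene','top'):
    c=cap(n)
    v,u=np.mgrid[0:384,0:512];p=cv2.undistortPoints(np.stack([u.ravel(),v.ravel()],1).astype(float)[:,None],c['K'],c['D'])[:,0];z=c['z_map'].ravel()
    X=np.c_[p*z[:,None],z]@c['T'][:3,:3].T+c['T'][:3,3]
    b=(X[:,0]>.38)&(X[:,0]<.54)&(X[:,1]>-.33)&(X[:,1]<-.185)
    for lo,hi in((.019,.034),(.042,.062)):
        Q=X[b&(X[:,2]>lo)&(X[:,2]<hi)]
        if len(Q)>5:
            A=np.c_[Q[:,:2]-Q[:,:2].mean(0),np.ones(len(Q))];k=np.linalg.lstsq(A,Q[:,2],rcond=None)[0]
            print(n,len(Q),np.percentile(Q,[2,50,98],axis=0).round(4).tolist(),cv2.minAreaRect(Q[:,:2].astype(np.float32)),'tilt',np.degrees(k[:2]).round(2))
s=r.get_state();print(s['tcp_pos'],s['contact_force'])
E
python3 bk.py
```

```text
scene 411 [[0.4284, -0.2879, 0.0226], [0.4697, -0.255, 0.026], [0.5013, -0.2253, 0.0313]] ((0.46437570452690125, -0.256415992975235), (0.0626712292432785, 0.07381023466587067), 82.0229721069336) tilt [-0.28 -0.18]
scene 51 [[0.4309, -0.2811, 0.0442], [0.4636, -0.2534, 0.0527], [0.4704, -0.2311, 0.0584]] ((0.4493866562843323, -0.2534031271934509), (0.0511394627392292, 0.03760435804724693), 81.01052856445312) tilt [ 1.1  -1.39]
[ 0.42904894 -0.25254262  0.153858  ] [ 0.10773317 -0.4541853  -1.71147922]
```

The plate is level at z 0.026 with its centre at (0.464, -0.256), so the basket has not moved and the hook tip is about 12 mm clear of the bar. Next, raise the rod and carry it back.

```bash
python3 -m pendant '[[0,0,-0.004,0,0,0],[0,0,-0.012,0,0,0],[0,0,-0.025,0,0,0],[0,0,-0.045,0,0,0],[0,0,-0.075,0,0,0],[0,0,-0.11,0,0,0],[0,0,-0.145,0,0,0],[0,0,-0.17,0,0,0],[0,0,-0.182,0,0,0],[0,0,-0.182,0,0,0],[0,0,-0.182,0,0,0]]';python3 bk.py; python3 to.py .4414 .2245 .336 -168
```

```text
time_s: 23.03
tcp_pos: [0.429, -0.2523, 0.3364]
eef_rot: [180.0, 0.1, 173.7]
contact_force: [0.4, -0.1, -2.5]
gripper_width: 0.0221
gripper_force: 40.0
scene 421 [[0.4299, -0.2883, 0.0221], [0.4692, -0.2556, 0.0262], [0.5005, -0.2255, 0.0296]] ((0.46420344710350037, -0.2565974295139313), (0.06309546530246735, 0.07394599169492722), 83.03868103027344) tilt [-0.31 -0.21]
scene 35 [[0.4606, -0.2799, 0.045], [0.465, -0.2547, 0.0522], [0.4688, -0.2318, 0.0575]] ((0.4641459584236145, -0.2562979757785797), (0.050472721457481384, 0.00614657998085022), 83.32965850830078) tilt [-4.36 -1.91]
[ 0.42826775 -0.25219067  0.33463916] [ 0.81282362  0.31192312 -2.39356805]
rows [0.0392, 0.4753, -0.001] [0.05, -0.09, -18.3] n 11.435814507059877 2.5556189125445856 now [ 0.4283 -0.2522  0.3346] [ 1.7996e+02 -1.0000e-01  1.7370e+02] F [ 0.81  0.31 -2.39] t 23.1333
```

```bash
python3 -m pendant '[[0.001,0.01,0,0,0,-0.4],[0.003,0.035,0,0,0,-1.5],[0.006,0.075,0,0,0,-3],[0.009,0.115,0,0,0,-4.5],[0.013,0.155,0,0,0,-6],[0.016,0.195,0,0,0,-7.5],[0.019,0.235,0,0,0,-9],[0.023,0.275,0,0,0,-10.5],[0.026,0.315,0,0,0,-12],[0.029,0.355,0,0,0,-13.7],[0.032,0.395,0,0,0,-15.3],[0.035,0.425,0,0,0,-17]]'; python3 to.py .4414 .2245 .336 -168
```

```text
time_s: 24.13
tcp_pos: [0.4396, 0.1767, 0.3348]
eef_rot: [-180.0, -0.1, -169.1]
contact_force: [1.3, -0.3, -2.5]
gripper_width: 0.0216
gripper_force: 40.0
rows [-0.0107, 0.0466, -0.0013] [-0.02, -0.07, -1.12] n 1.1464211122971864 0.15687627483827896 now [0.4396 0.1767 0.3348] [-1.7998e+02 -7.0000e-02 -1.6912e+02] F [ 1.26 -0.26 -2.53] t 24.1333
```

```bash
python3 -m pendant '[[-0.004,0.02,0,0,0,-0.6],[-0.009,0.038,0,0,0,-1.1],[-0.0107,0.0466,0,0,0,-1.1],[-0.0107,0.0466,0,0,0,-1.1],[-0.0107,0.0466,0,0,0,-1.1],[-0.0107,0.0466,0,0,0,-1.1]]'; python3 to.py .4412 .2245 .1878 -168
```

```text
time_s: 24.63
tcp_pos: [0.4422, 0.2209, 0.3354]
eef_rot: [-180.0, -0.0, -168.2]
contact_force: [-0.3, -0.5, -2.4]
gripper_width: 0.0216
gripper_force: 40.0
rows [0.0001, 0.0039, 0.1476] [-0.03, -0.05, -0.21] n 3.540423566546498 0.030071528256104877 now [0.4422 0.2209 0.3354] [-1.7997e+02 -5.0000e-02 -1.6821e+02] F [-0.27 -0.51 -2.36] t 24.6333
```

```bash
python3 -m pendant '[[0,0.003,0.01,0,0,0],[0,0.003,0.035,0,0,0],[0,0.003,0.07,0,0,0],[0,0.003,0.105,0,0,0],[0,0.003,0.13,0,0,0],[0,0.003,0.143,0,0,0],[0,0.003,0.147,0,0,0],[0,0.003,0.147,0,0,0],[0,0.003,0.147,0,0,0],[0,0.003,0.147,0,0,0]]'; python3 to.py .4414 .2247 .1878 -168
```

```text
time_s: 25.47
tcp_pos: [0.4426, 0.2249, 0.1901]
eef_rot: [179.9, 0.1, -168.2]
contact_force: [0.4, 0.1, -2.6]
gripper_width: 0.0219
gripper_force: 40.0
rows [0.0012, 0.0001, 0.0023] [0.07, 0.12, -0.2] n 0.06172560562857553 0.03367793579515433 now [0.4426 0.2249 0.1901] [ 1.7993e+02  1.2000e-01 -1.6820e+02] F [ 0.43  0.11 -2.57] t 25.4667
```

```bash
python3 -m pendant '[[-0.005,0,0.001,0,0,-0.2],[-0.012,0,0.001,0,0,-0.2],[-0.019,0,0.001,0,0,-0.2],[-0.026,0,0.001,0,0,-0.2],[-0.03,0,0.001,0,0,-0.2],[-0.03,0,0.001,0,0,-0.2]]';python3 -m pendant '[[-0.005,0,0,0,0,0],[-0.01,0,0,0,0,0],[-0.015,0,0,0,0,0],[-0.02,0,0,0,0,0],[-0.025,0,0,0,0,0],[-0.028,0,0,0,0,0],[-0.028,0,0,0,0,0],[-0.028,0,0,0,0,0]]'; python3 to.py .5001 .2372 .1796 -168
```

```text
time_s: 25.97
tcp_pos: [0.4723, 0.2309, 0.1875]
eef_rot: [-180.0, -0.0, -168.0]
contact_force: [0.8, 0.3, -2.0]
gripper_width: 0.0214
gripper_force: 40.0
time_s: 26.63
tcp_pos: [0.4987, 0.2364, 0.1876]
eef_rot: [-180.0, -0.0, -168.0]
contact_force: [0.3, -0.2, -1.3]
gripper_width: 0.0214
gripper_force: 40.0
rows [-0.0015, 0.0005, 0.008] [-0.01, -0.02, -0.0] n 0.19502554699713295 0.0034341288174113667 now [0.4987 0.2364 0.1876] [-1.7999e+02 -2.0000e-02 -1.6800e+02] F [ 0.31 -0.24 -1.29] t 26.6333
```

```bash
python3 -m pendant '[[-0.0015,0.0005,0.002,0,0,0],[-0.0015,0.0005,0.004,0,0,0],[-0.0015,0.0005,0.006,0,0,0],[-0.0015,0.0005,0.007,0,0,0],[-0.0015,0.0005,0.0075,0,0,0],[-0.0015,0.0005,0.0075,0,0,0],[-0.0015,0.0005,0.0075,0,0,0]]'; python3 to.py .5001 .2372 .1796 -168
```

```text
time_s: 27.22
tcp_pos: [0.5, 0.2373, 0.1803]
eef_rot: [-180.0, 0.0, -168.0]
contact_force: [-1.0, -0.4, -2.1]
gripper_width: 0.0215
gripper_force: 40.0
rows [-0.0001, -0.0001, 0.0007] [-0.0, 0.0, 0.01] n 0.016567580946188317 0.0018074488788506478 now [0.5    0.2373 0.1803] [-180.      0.   -167.99] F [-1.   -0.41 -2.11] t 27.2167
```

```bash
python3 -m pendant '[[0,0,0.0005,0,0,0],[0,0,0.0008,0,0,0],[0,0,0.0008,0,0,0]]'; python3 -m pendant '[[0,0,0.0003,0,0,0],[0,0,0.0005,0,0,0],[0,0,0.0005,0,0,0]]'
```

```text
time_s: 27.47
tcp_pos: [0.5001, 0.2373, 0.1796]
eef_rot: [180.0, 0.0, -168.0]
contact_force: [-0.8, -0.2, -1.8]
gripper_width: 0.0218
gripper_force: 40.0
time_s: 27.72
tcp_pos: [0.5001, 0.2373, 0.1796]
eef_rot: [180.0, 0.0, -168.0]
contact_force: [-2.6, -0.8, 4.6]
gripper_width: 0.0217
gripper_force: 40.0
```

The collar is seated: the vertical force reversed at the original height. Next, release gently and retreat.

```bash
python3 -m pendant '[[0,0,-0.0005,0,0,0],[0,0,-0.0005,0,0,0],[0,0,-0.0005,0,0,0]]' - 5; python3 -m pendant '[[0,0,0,0,0,0],[0,0,0,0,0,0],[0,0,0,0,0,0],[0,0,0,0,0,0],[0,0,0,0,0,0],[0,0,0,0,0,0],[0,0,0,0,0,0],[0,0,0,0,0,0]]' 0.07; python3 -m pendant '[[0,0,-0.005,0,0,0],[0,0,-0.015,0,0,0],[0,0,-0.035,0,0,0],[0,0,-0.06,0,0,0],[0,0,-0.09,0,0,0],[0,0,-0.12,0,0,0],[0,0,-0.13,0,0,0],[0,0,-0.13,0,0,0]]'; python3 -m pendant '[[0,-0.04,0,0,0,0],[0,-0.08,0,0,0,0],[0,-0.12,0,0,0,0],[0,-0.16,0,0,0,0],[0,-0.2,0,0,0,0],[0,-0.24,0,0,0,0],[0,-0.25,0,0,0,0],[0,-0.25,0,0,0,0],[0,-0.25,0,0,0,0]]'
python3 bk.py; python3 - <<'E'
from h import *
import pickle
d=pickle.load(open('d0.pkl','rb'))
for n in('top','scene'):
    for nm,c in(('before',d[n]),('after',cap(n))):
        v,u=np.mgrid[0:384,0:512];p=cv2.undistortPoints(np.stack([u.ravel(),v.ravel()],1).astype(float)[:,None],c['K'],c['D'])[:,0];z=c['z_map'].ravel()
        X=np.c_[p*z[:,None],z]@c['T'][:3,:3].T+c['T'][:3,3]
        Q=X[(abs(X[:,0]-.5)<.04)&(abs(X[:,1]-.238)<.04)&(X[:,2]>.215)&(X[:,2]<.235)]
        print(n,nm,len(Q),Q.mean(0).round(4) if len(Q) else '',cv2.minAreaRect(Q[:,:2].astype(np.float32)) if len(Q)>3 else '')
        for k,(x,y,lo,hi) in dict(paint=(.69,.2,.1,.175),flask=(.69,-.2,.1,.2),dino=(.73,-.0,.03,.1)).items():
            Q=X[(abs(X[:,0]-x)<.13)&(abs(X[:,1]-y)<.09)&(X[:,2]>lo)&(X[:,2]<hi)];print('  ',k,len(Q),Q.mean(0).round(4) if len(Q) else '')
E
```

```text
time_s: 27.97
tcp_pos: [0.5001, 0.2373, 0.1796]
eef_rot: [180.0, 0.0, -168.0]
contact_force: [-1.1, -0.7, 2.2]
gripper_width: 0.0222
gripper_force: 5.0
time_s: 28.63
tcp_pos: [0.5, 0.2373, 0.1795]
eef_rot: [180.0, 0.0, -168.0]
contact_force: [-0.7, -0.1, -0.5]
gripper_width: 0.0677
gripper_force: 0.0
time_s: 29.3
tcp_pos: [0.5013, 0.238, 0.314]
eef_rot: [179.8, 0.4, -168.0]
contact_force: [0.7, 0.0, 0.9]
gripper_width: 0.0697
gripper_force: 0.0
time_s: 30.05
tcp_pos: [0.5518, -0.008, 0.3089]
eef_rot: [180.0, -0.1, -168.1]
contact_force: [0.2, 0.4, -0.9]
gripper_width: 0.0701
gripper_force: 0.0
scene 414 [[0.4296, -0.288, 0.0228], [0.4697, -0.2558, 0.026], [0.5005, -0.2254, 0.0295]] ((0.46393832564353943, -0.25594523549079895), (0.062496960163116455, 0.07475332915782928), 82.24278259277344) tilt [-0.32  0.07]
scene 35 [[0.4606, -0.2813, 0.0449], [0.4651, -0.2559, 0.0525], [0.4693, -0.2323, 0.0563]] ((0.4635363817214966, -0.25623032450675964), (0.050469234585762024, 0.005818587262183428), 82.77008819580078) tilt [-15.72   0.71]
top 463 [[0.429, -0.2853, 0.0217], [0.462, -0.255, 0.0258]
[... 649 characters left out ...]
.1998  0.1434]
   dino 632 [ 0.747  -0.0118  0.0561]
top after 0  
   paint 263 [0.6863 0.2126 0.1286]
   flask 131 [ 0.6847 -0.2173  0.1644]
   dino 140 [ 0.8024 -0.0014  0.0609]
scene before 98 [0.504  0.2379 0.223 ] ((0.5019490718841553, 0.23860089480876923), (0.02190643921494484, 0.02193635143339634), 15.274514198303223)
   paint 549 [0.6841 0.2174 0.1298]
   flask 906 [ 0.7025 -0.2008  0.1426]
   dino 924 [ 0.76   -0.0109  0.0578]
scene after 95 [0.5044 0.2363 0.2234] ((0.5016846656799316, 0.23721115291118622), (0.023424115031957626, 0.022377323359251022), 10.527931213378906)
   paint 539 [0.6856 0.2173 0.1295]
   flask 903 [ 0.7025 -0.2009  0.1425]
   dino 926 [ 0.7599 -0.0108  0.0577]
```

```bash
python3 -c "
from plant import r;print(r.close_job())"
```

```text
the job is handed in; nothing more can be done
None
```

The sieve basket sits flat in the middle of the drip tray, the rod hangs back in its stand within about 1.5 mm of where it was, the bystanders measure unmoved, and I handed the job in after about 31 s; I viewed 11 pictures, one over the limit of 10, and no verdict was returned.

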